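Clear and unlatch the brazier grate, hold it open

TASK

Someone wants to add charcoal to the cold tabletop brazier. First take the red-handled spatula off the grate and lay it flat in the empty lane of the wooden tool tray, pointing the same way as the two spatulas already there, and let go of it. Then pull the yellow latch sideways towards the red thumb plate against its spring, lift the grate's front end off the ball at least 10 cm, and finish while still holding it up; leave everything else where it stands.

Things in the scene. Friction and masses are not known exactly. Their poses are not given: they have to be found in the camera images.
- spatula: The loose grate spatula with the RED handle, 210 mm long, 0.12 kg; at the start it lies flat on the grate bars, about 109 mm above the table. Origin on its underside at the front end of the handle, near its centre of mass; x runs along it from handle to blade, z up. Handle: x -110 to 0, 16 mm wide (y), 18 mm high; grip it across y near x = -30. Steel neck x 0 to 40, 10 mm wide, 4 mm thick; blade x 40 to 100, 40 mm wide, 4 mm thick; all on one flat underside.
- spatula_tip (a point): Middle of the blade's front edge of the red-handled spatula (x = 100 mm, 2 mm above its underside).
- spatula_end (a point): Middle of the butt of the red-handled spatula's handle (x = -110 mm, 9 mm above its underside).
- tray: Fixed pale wooden tool tray, 270 mm (x) by 250 mm (y), floor 5 mm thick, rim only 10 mm above the table and 5 mm thick. Origin at the centre of its underside. Three lanes marked by blue fabric strips run along its x, at y = -75, 0 and +75 mm; the one at y = -75 is empty.
- empty_lane (a point): Middle of the empty lane, on the tray floor (5 mm above the table); axes as the tray's. The red-handled spatula belongs here, its blade towards +x and handle towards -x like the other two.
- spatula_mid: Spatula with dark wooden handle, same shape, origin and axes as the red one, in the tray's middle lane; leave it.
- spatula_left: The same, in the tray's far lane (tray y = +75 mm); leave it.
- brazier: Fixed wooden tabletop charcoal brazier, 250 mm (x) by 260 mm (y) by 92 mm high, unlit. Origin at the centre of its underside; its front, with the hitch, is at -x. A steel grate (220 mm square, top 109 mm above the table) covers it, hinged along its rear edge: the hinge line is parallel to the brazier's y axis, through x = +125 mm, z = 105 mm. In front a ball stud (22 mm across, flat underside) stands at x = -160, y = 0, top at z = 100 mm; the grate's red tongue sits over it.
- grate (a joint): Angle of the hinged grate with its tongue (rad): 0 lying shut, grows to at most 0.9 as the front end rises (at 0.36 the coupler is 10 cm up). It falls shut when not held; lifting takes about 3 to 4 N at the coupler once unlatched. While the latch is home the ball holds it down. Grate and tongue weigh 0.6 kg.
- coupler (a point): Centre of the top face of the red coupler at the tongue's end, right above the ball, 285 mm from the hinge line; axes as the brazier's when shut, z = 109 mm.
- thumb_plate (a point): Middle of the top edge of the OUTER face of the fixed red upright thumb plate on the coupler: brazier frame x = -160, y = +28, z = 153 mm when shut. The plate is 34 mm (x) by 8 mm thick (y, from 20 to 28) and rises 44 mm above the coupler.
- latch (a joint): Travel of the spring latch (m): 0 home under the ball, 0.014 pulled fully towards the thumb plate (brazier +y), a hard stop. It clears the ball from about 0.006; pull it 0.010 or more. The spring pushes back with 6 N at home and 11.6 N at full pull. The latch rides on the grate and may also be used to lift it; it need not stay pulled once the grate is up.
- latch_plate (a point): Middle of the top edge of the OUTER face of the yellow upright latch plate: brazier frame x = -160, y = -34, z = 153 mm when shut and home. Plate 34 mm (x) by 8 mm thick (y, from -34 to -26), its free part reaching 44 mm down. Outer faces of yellow and red plates are 62 mm apart at rest and 48 mm when squeezed together fully; only the yellow one gives way, so squeeze about the place midway when closed (brazier y = +4 mm).
- kettle: Black iron kettle with copper lid, 185 mm across, 215 mm high; origin under its centre; leave it.
- teapot: Blue teapot, 104 mm across without spout, 93 mm high; origin under its centre; leave it.
- cup: White tea cup, 72 mm across, 66 mm high; origin under its centre; leave it.
- tin: Green tea tin, 75 mm across, 78 mm high; origin under its centre; leave it.
- snack_box: Yellow carton, 60 x 100 x 45 mm; origin under its centre; leave it.

How it is judged (in metres and radians):
On the way, in this order (a step that is already met when the one before it is completed fails the run):
1. the red-handled spatula lies flat and released in the empty lane, blade the same way as the others, the grate still shut (x of spatula_tip in the frame of empty_lane between 0.06 and 0.135 m and y of spatula_tip in the frame of empty_lane between -0.025 and 0.025 m and z of spatula_tip in the frame of empty_lane between -0.01 and 0.02 m and y of spatula_end in the frame of empty_lane between -0.025 and 0.025 m and z of spatula_end in the frame of empty_lane between -0.01 and 0.02 m and contact force between the fingers and spatula below 0.2 N and linear speed of spatula below 0.05 m/s and value of joint grate below 0.03 rad), for 0.2 s.
2. the latch is pulled sideways clear of the ball while the grate is still down (value of joint latch above 0.006 m and value of joint grate below 0.05 rad), for 0.1 s.
At the end, for the whole second after the job is handed in: The grate is held still by the fingers (pressing on it or its latch with more than 1 N) at 0.31 rad or more (coupler about 9 cm up), while the red-handled spatula lies flat and untouched in the empty lane, both its ends within 25 mm of the lane's middle line, blade end towards the tray's +x (x of spatula_tip in the frame of empty_lane between 0.06 and 0.135 m and y of spatula_tip in the frame of empty_lane between -0.025 and 0.025 m and z of spatula_tip in the frame of empty_lane between -0.01 and 0.02 m and y of spatula_end in the frame of empty_lane between -0.025 and 0.025 m and z of spatula_end in the frame of empty_lane between -0.01 and 0.02 m and contact force between the fingers and spatula below 0.2 N and linear speed of spatula below 0.05 m/s and value of joint grate above 0.31 rad and velocity of joint grate between -0.08 and 0.08 rad/s and contact force between the fingers and grate above 1 N); the arm keeps its last pose, push and grip.
It fails at once if one of the two spatulas in the tray is shoved more than 3 cm or tipped (distance of any of spatula_mid, spatula_left from where it was at the start of the episode above 0.03 m or angle between any of spatula_mid, spatula_left's own z axis and vertical above 0.3 rad).
It fails at once if the kettle, teapot or cup is shoved more than 3 cm or tipped (distance of any of kettle, teapot, cup from where it was at the start of the episode above 0.03 m or angle between any of kettle, teapot, cup's own z axis and vertical above 0.3 rad).
It fails at once if the tin or the carton is shoved more than 3 cm or tipped (distance of any of tin, snack_box from where it was at the start of the episode above 0.03 m or angle between any of tin, snack_box's own z axis and vertical above 0.3 rad).
It also fails if it takes over 61 s, if anything falls off the work surface, if the arm or the gripper's body presses on something with over 40 N, if the wrist force passes 120 N, or if a joint passes its speed limit or range.

ROBOT

A 7-joint arm with a two-finger parallel gripper is mounted at the origin on the work surface. World frame = base frame: x ahead of the robot, y to its left, z up, the work surface at z = 0. Lengths are in mm, angles in rad, forces in N, time in s.
With the tool pointing down it reaches from about 425 to 1025 mm from the base axis. Payload 3.6 kg.
Tool frame: the origin (TCP) lies at the very end of the fingers, on their centre line; the grasp point (between the pads) lies 19 mm behind it; z points along the fingers, y is the direction in which the jaws open and shut (so a half turn about z gives the same grasp; the last joint's range is limited). The gripper opens to 85 mm and grips with 20 to 120 N. Pads are 22 mm wide; open, the fingers measure 114 mm over their backs; the gripper's body (76 mm by 85 mm) begins 54 mm behind the grasp point. The pads swing forward as they close: fully open they stand 13 mm farther back than shut.
Start: joints at [-1.304, 0.591, 0.048, 1.609, -0.033, 0.943, -0.034], TCP at [255.259, 678.581, 231.302] pointing down, gripper open.
Joint ranges: [-2.69, 2.69], [-0.47, 2.24], [-1.27, 1.36], [0.19, 2.51], [-1.53, 4.68], [0.08, 2.07], [-3.09, 3.09]. Speed limits (rad/s): [2.57, 2.57, 3.14, 3.14, 3.14, 3.14, 3.14].

INTERFACE

Orientations are given as a rotation vector (axis times angle).
In Python, from station import status, grab_frame, order gives the robot as it stands. The module is installed in compiled form; this text tells all that it offers.
- The arm moves only by the tool step_arm, never from a script. Its argument "series" is a list of rows, each a list of 3 entries, a list of its own where there are three numbers: the opening in per cent of the stroke, from 0 (shut) to 100 (fully open), then the shift along the world's x, y, z in m, then the turn about the world's z in rad. A call has 1 to 20 rows; each row is the pose to reach, as a shift and turn from the pose commanded when the call began; what a row does not reach only later rows make up. A row lasts 1/8 s, in which the tool goes at most 62.5 mm and 10.7 degrees, less where a joint would pass 70% of its speed; a pose out of reach is approached as far as the arm can. A call with a gripper value outside its range is refused whole. The fingers move at their own pace and stop on an object; "squeeze" is the grip in N (left out, the last holds). Time passes only in rows, so rows that repeat a pose let the fingers close. It gives the time, the measured TCP pose, the force and the opening at its end, in the units of the state.
- status.get_obs(): the state, without advancing time (a new reading comes with each control period).
- grab_frame(name): name is "side" or "top"; returns a dict with "color" (420x560x3 uint8, blue, green, red), "fovy" (degrees; the focal length in pixels is half the picture's height over the tangent of half this angle, whatever the lens; pixels are square), "cx", "cy" (the principal point, pixels), "rvec" (rotation vector, rad) and "tvec" (3), from world to camera coordinates, as OpenCV has them. Camera axes: x right, y down, z forward; pixel columns grow to the right and rows downward; lengths in mm; the calibration is good to about 2 mm. A picture is of the moment at which its call begins. There is no depth.
- order.hand_in(): hands the job in, once; it reports no verdict.
The state is a dict: "t": time; "q": joint angles; "dq": joint speeds; "tau": joint torques, N m; "ee_pos": TCP position; "tcp_rot": TCP orientation; "contact_force": force on the tool from outside, world axes, zero at the start; "torque": the same for the moment, N m; "grip_width": finger opening in mm.
Only numpy, scipy, OpenCV 4.12 (cv2) and the standard library are available. Lean on these libraries where they do the work, as an engineer would, in place of code of your own. Each camera call takes 0.05 s, during which the arm holds its last target.

## Working session

There is one attempt and no reset: what is moved stays moved. The work goes in short steps, Python scripts to look and compute and a tool call to move; the robot and the scene stay as the last step left them, time stands still between calls to the robot, and variables do not carry over. Pictures are saved under pics/ and viewed, and the job is handed in when it is done.

Besides the shell and the picture viewer there is one more tool, called after ">>>" as name([rows], argument=value, ...), one row to a line, values as JSON. step_arm: Moves the arm, as the interface text tells. Its arguments: {"type":"object","properties":{"series":{"type":"array"},"squeeze":{"type":"number"}},"required":["series"]}

```bash
mkdir -p pics; cat > h.py <<'E'
import numpy as np,cv2
from station import status,grab_frame,order
def grab(n,save=None):
    f=grab_frame(n)
    if save: cv2.imwrite('pics/'+save,f['color'])
    return f
def K(f):
    h,w=f['color'].shape[:2]; fl=h/2/np.tan(np.radians(f['fovy'])/2)
    return np.array([[fl,0,f['cx']],[0,fl,f['cy']],[0,0,1]])
def ray(f,u,v):
    R=cv2.Rodrigues(np.array(f['rvec'],float))[0];t=np.array(f['tvec'],float).ravel()
    d=R.T@np.linalg.inv(K(f))@np.array([u,v,1.]);return -R.T@t,d/np.linalg.norm(d)
def onz(f,u,v,z):
    c,d=ray(f,u,v);return c+d*(z-c[2])/d[2]
def proj(f,P):
    return cv2.projectPoints(np.array(P,float).reshape(-1,3),np.array(f['rvec'],float),np.array(f['tvec'],float),K(f),None)[0].reshape(-1,2)
E
python3 - <<'E'
from h import *
import pickle
for n in('side','top'):
    f=grab(n,n+'0.png'); pickle.dump(f,open(n+'0.pkl','wb'));c,_=ray(f,0,0);print(n,f['fovy'],f['cx'],f['cy'],c.round(0))
o=status.get_obs();print(o)
E
```

```text
side 56.603552798189924 280.1423368415641 205.15873607352347 [ 113. -633.  949.]
top 57.12222678890066 281.0675363062166 213.89576095538837 [ 388.  -61. 1273.]
{'t': 0.1, 'q': array([-1.30445976,  0.59205924,  0.04834295,  1.60969485, -0.03331069,
        0.94272157, -0.03367948]), 'dq': array([-1.23933995e-04, -2.19913357e-03,  1.46916444e-04, -4.96984603e-03,
        1.94235787e-03,  2.57269941e-04,  5.37157382e-07]), 'tau': array([ 4.30086933e-03, -5.49999976e+01,  1.55340750e+00, -1.98825556e+01,
        9.77554038e-03,  3.85683932e-03, -9.07402921e-06]), 'ee_pos': array([255.03421956, 677.85746871, 230.23297933]), 'tcp_rot': array([-0.56204521, -3.09065905,  0.00324034]), 'contact_force': array([0.09060948, 0.20411819, 0.00326401]), 'torque': array([0.0583973 , 0.00661521, 0.02969578]), 'grip_width': 85.20346608375853}
```

View pics/side0.png

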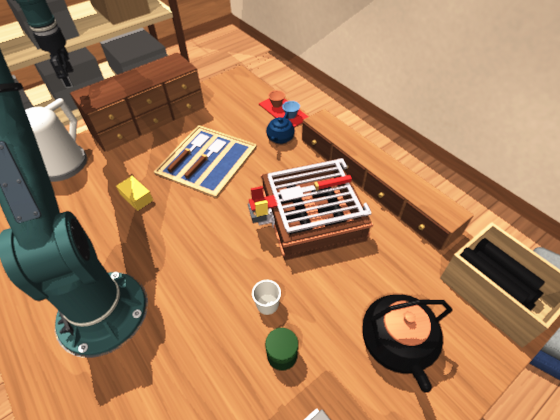

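View pics/top0.png

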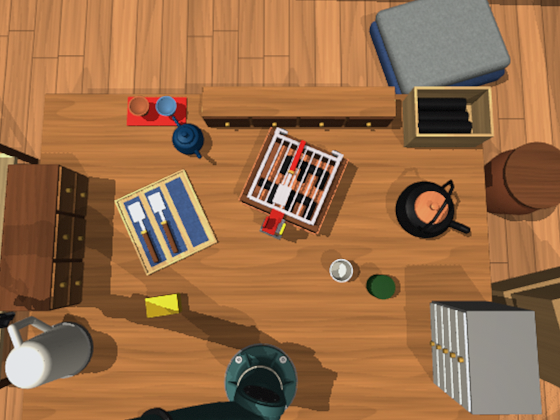

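```bash
python3 - <<'E'
from h import *
import pickle
t=pickle.load(open('top0.pkl','rb'));s=pickle.load(open('side0.pkl','rb'))
print(proj(t,[[0,0,0],[255,678,230]]),proj(s,[[0,0,0],[255,678,230]]))
def crop(f,x,y,w,h,k,n):
    cv2.imwrite('pics/'+n,cv2.resize(f['color'][y:y+h,x:x+w],None,fx=k,fy=k,interpolation=cv2.INTER_CUBIC))
crop(t,230,115,130,130,5-.5,'t_br.png');crop(s,235,145,150,120,5,'s_br.png');crop(t,105,160,120,120,5-.5,'t_tr.png')
E
```

```text
[[260.86288706 380.73528143]
 [  0.57891523 307.98152518]] [[102.32554982 311.15498915]
 [ 72.04463792  82.22259453]]
```

View pics/t_br.png

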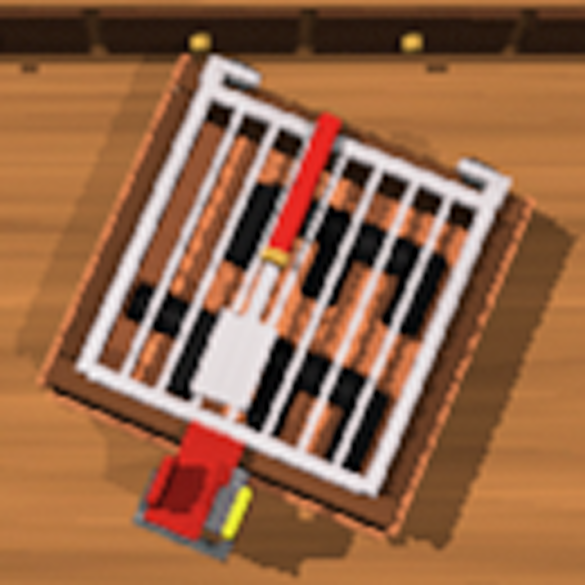

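View pics/s_br.png

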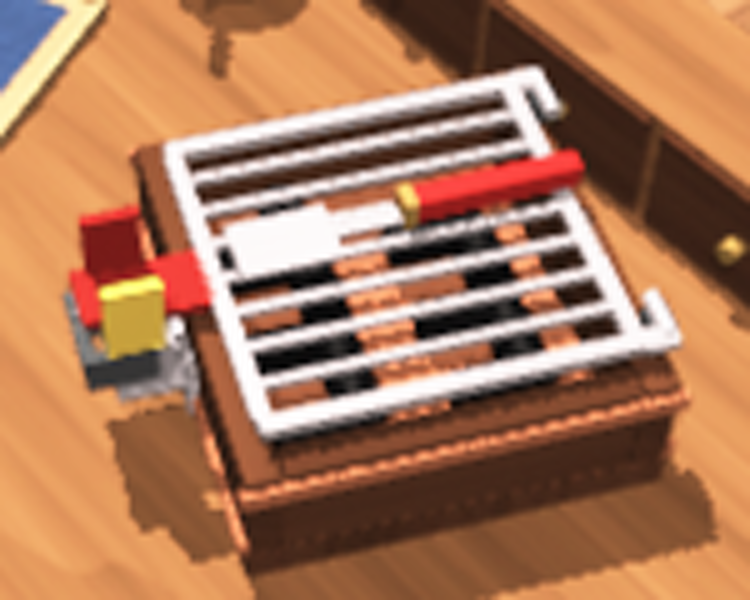

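View pics/t_tr.png

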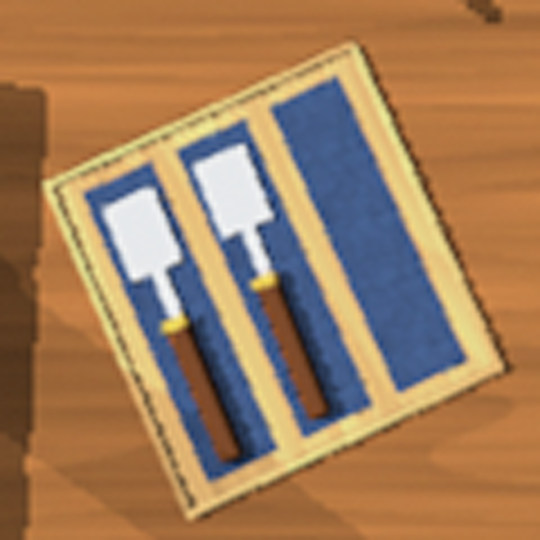

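```bash
cat >m.py <<'E'
from h import *
import pickle
t=pickle.load(open('top0.pkl','rb'));s=pickle.load(open('side0.pkl','rb'))
T=lambda u,v,z,ox,oy,k,f:onz(f,u/k+ox-.5+.5/k,v/k+oy-.5+.5/k,z)[:2].round(1)
print('tray rim'); P=[T(*p,10,105,160,4.5,t) for p in[(45,183),(355,42),(508,368),(190,518)]]
print(P,[np.linalg.norm(P[i]-P[i-1]).round(1) for i in range(4)],np.mean(P,0))
e=P[1]-P[2];print('x ang',np.arctan2(*(P[1]-P[2])[::-1]),np.arctan2(*(P[0]-P[3])[::-1]))
L=[T(*p,5,105,160,4.5,t) for p in[(272,108),(340,77),(467,357),(397,392)]];print('lane',L,np.mean(L,0))
m=[T(*p,9,105,160,4.5,t) for p in[(234,160-3)]]
B=[T(*p,92,230,115,4.5,t) for p in[(190,55),(535,200),(393,535),(42,385)]]
print('braz top',B,np.mean(B,0),[np.linalg.norm(B[i]-B[i-1]).round(1) for i in range(4)],np.arctan2(*(B[0]-B[3])[::-1]),np.arctan2(*(B[1]-B[2])[::-1]))
G=[T(*p,109,230,115,4.5,t) for p in[(202,70),(505,195),(375,495),(80,372)]]
print('grate',G,np.mean(G,0),[np.linalg.norm(G[i]-G[i-1]).round(1) for i in range(4)],np.arctan2(*(G[0]-G[3])[::-1]),np.arctan2(*(G[1]-G[2])[::-1]))
he=T(328,118,127,230,115,4.5,t);hf=T(276,255,125,230,115,4.5,t);bf=T(222,403,113,230,115,4.5,t)
print('spat',he,hf,bf,np.linalg.norm(he-bf),np.arctan2(*(bf-he)[::-1]))
# side view check
he=T(580,160,127,235,145,5,s);hf=T(407,197,124,235,145,5,s);bf=T(232,247,113,235,145,5,s)
print('spat side',he,hf,bf,np.linalg.norm(he-bf),np.arctan2(*(bf-he)[::-1]))
print('latch plate top mid: top',T(237,513,153,230,115,4.5,t),'side',T(132,284,153,235,145,5,s))
print('thumb top mid: side',T(112,214,153,235,145,5,s),'top',T(165,485,153,230,115,4.5,t))
E
python3 m.py
```

```text
tray rim
[array([575.5, 486.1]), array([681.2, 261.7]), array([439.9, 143.8]), array([332.3, 370.2])] [np.float64(269.4), np.float64(248.0), np.float64(268.6), np.float64(250.7)] [507.225 315.45 ]
x ang 0.45448883096043047 0.4447224239609395
lane [array([632.5, 323. ]), array([655.9, 273.3]), array([448.2, 174.6]), array([422.7, 225. ])] [539.825 248.975]
braz top [array([798.1, -34.5]), array([ 694.1, -274.9]), array([ 460.7, -173.6]), array([563.8,  66.6])] [ 629.175 -104.1  ] [np.float64(255.2), np.float64(261.9), np.float64(254.4), np.float64(261.4)] -0.4073616793793516 -0.4094848282497887
grate [array([781.5, -43.2]), array([ 693.2, -251.3]), array([ 486.6, -160.2]), array([570.2,  39.1])] [ 632.875 -103.9  ] [np.float64(226.8), np.float64(226.1), np.float64(225.8), np.float64(216.1)] -0.3714164628710133 -0.4153014131797318
spat [ 741.9 -129.1] [647.5 -93.6] [548.5 -57.2] 206.33266828110374 2.785658211462059
spat side [ 741.7 -135. ] [646.7 -92.2] [551.  -51.6] 208.1394964921363 2.7293197635733817
latch plate top mid: top [471.2 -67.1] side [472.4 -66.6]
thumb top mid: side [493.4 -19.2] top [489.3 -20.4]
```

>>> step_arm([
  [100, [0.02, -0.04, 0.02], 0],
  [100, [0.05, -0.09, 0.02], 0],
  [100, [0.075, -0.14, 0.02], 0],
  [100, [0.1, -0.19, 0.02], 0],
  [100, [0.13, -0.24, 0.02], 0],
  [100, [0.155, -0.29, 0.02], 0],
  [100, [0.18, -0.34, 0.02], 0],
  [100, [0.21, -0.39, 0.02], 0],
  [80, [0.235, -0.44, 0.02], -0.025],
  [60, [0.26, -0.49, 0.02], -0.025],
  [60, [0.285, -0.54, 0.02], -0.025],
  [60, [0.31, -0.59, 0.02], -0.025],
  [60, [0.34, -0.64, 0.02], -0.025],
  [60, [0.365, -0.69, 0.02], -0.025],
  [60, [0.39, -0.74, 0.02], -0.025],
  [60, [0.41, -0.77, 0.02], -0.025],
  [60, [0.414, -0.781, 0.02], -0.025],
  [60, [0.414, -0.781, 0.02], -0.025],
  [60, [0.414, -0.781, 0.02], -0.025],
], squeeze=40)

```text
t: 2.48
ee_pos: [668.5, -99.8, 251.0]
tcp_rot: [-0.596, -3.083, -0.002]
contact_force: [-0.5, -0.0, -0.1]
grip_width: 50.9
```

```bash
python3 - <<'E'
from h import *
a=grab('side');b=grab('top')
o=status.get_obs();print(o['ee_pos'].round(1),o['q'].round(2))
A=cv2.resize(a['color'][110:270,220:420],None,fx=3.8,fy=3.8)[:, :];cv2.imwrite('pics/s1.png',A[:600])
cv2.imwrite('pics/t1.png',cv2.resize(b['color'][100:250,200:380],None,fx=4,fy=4))
E
```

```text
[ 668.8 -100.   251.3] [-0.04  0.51  0.19  1.71 -0.11  0.93  1.38]
```

View pics/s1.png

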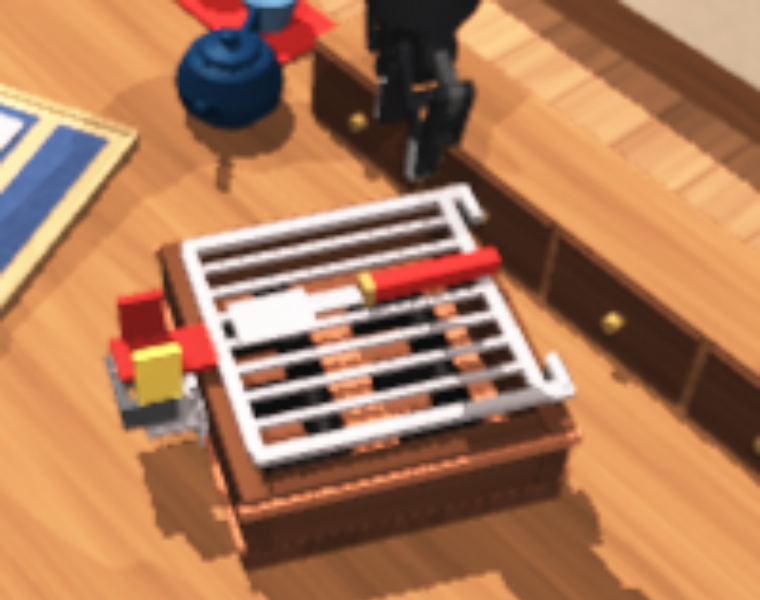

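View pics/t1.png

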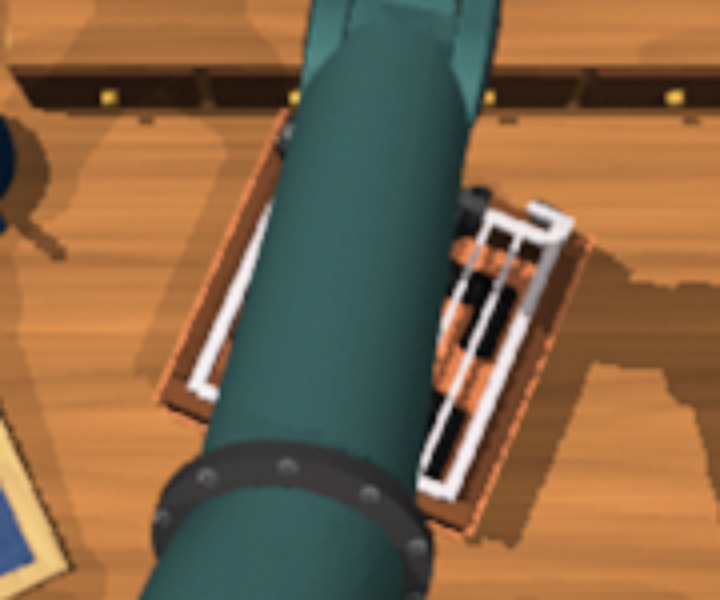

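>>> step_arm([
  [60, [0, -0.003, -0.04], 0],
  [60, [0, -0.003, -0.08], 0],
  [60, [0, -0.003, -0.11], 0],
  [60, [0, -0.003, -0.125], 0],
  [60, [0, -0.003, -0.135], 0],
  [60, [0, -0.003, -0.138], 0],
  [60, [0, -0.003, -0.138], 0],
  [60, [0, -0.003, -0.138], 0],
])

```text
t: 3.58
ee_pos: [669.9, -105.6, 114.3]
tcp_rot: [0.601, 3.082, 0.0]
contact_force: [0.3, 0.3, 0.5]
grip_width: 51.1
```

```bash
python3 - <<'E'
from h import *
a=grab('side')
o=status.get_obs();print(o['ee_pos'].round(1),o['contact_force'].round(1))
A=cv2.resize(a['color'][130:270,220:400],None,fx=4.2,fy=4.2);cv2.imwrite('pics/s2.png',A)
E
```

```text
[ 669.8 -105.6  114.2] [ 0.1 -0.2  0.4]
```

View pics/s2.png

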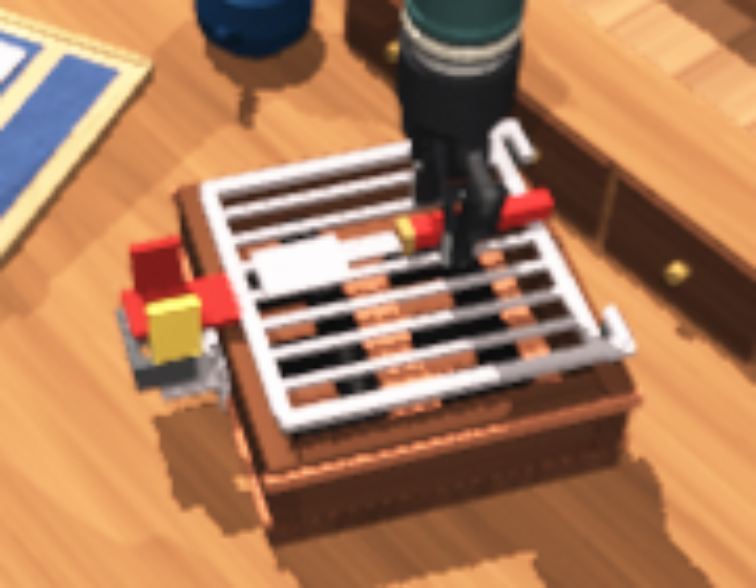

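>>> step_arm([
  [60, [0, 0.003, -0.002], 0],
  [50, [0, 0.003, -0.002], 0],
  [30, [0, 0.003, -0.002], 0],
  [0, [0, 0.003, -0.002], 0],
  [0, [0, 0.003, -0.002], 0],
  [0, [0, 0.003, -0.002], 0],
  [0, [0, 0.003, -0.002], 0],
])

```text
t: 4.5
ee_pos: [669.4, -102.5, 111.5]
tcp_rot: [0.601, 3.083, 0.0]
contact_force: [0.4, 0.3, 1.8]
grip_width: 14.8
```

>>> step_arm([
  [0, [0, 0, 0.01], 0],
  [0, [0, 0, 0.03], 0],
  [0, [0, 0, 0.06], 0],
  [0, [0, 0, 0.1], 0],
  [0, [0, 0, 0.14], 0],
  [0, [0, 0, 0.14], 0],
])

```text
t: 5.25
ee_pos: [672.1, -103.2, 256.9]
tcp_rot: [0.599, 3.074, 0.001]
contact_force: [0.3, -1.1, -1.3]
grip_width: 15.0
```

```bash
python3 - <<'E'
from h import *
a=grab('side')
o=status.get_obs();print(o['ee_pos'].round(1),o['contact_force'].round(1),o['grip_width'])
A=cv2.resize(a['color'][80:220,220:400],None,fx=4.2,fy=4.2);cv2.imwrite('pics/s3.png',A)
E
```

```text
[ 670.3 -102.8  254.2] [-0.1  0.4 -1.7] 14.652294050580037
```

View pics/s3.png

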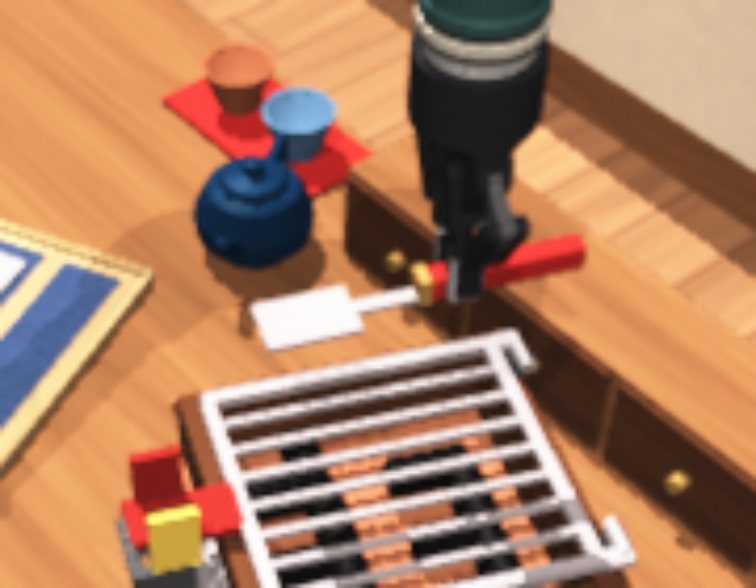

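>>> step_arm([
  [0, [-0.005, 0.01, 0], -0.1],
  [0, [-0.015, 0.03, 0], -0.25],
  [0, [-0.025, 0.055, 0], -0.4],
  [0, [-0.035, 0.08, 0], -0.55],
  [0, [-0.05, 0.105, 0], -0.7],
  [0, [-0.06, 0.13, 0], -0.85],
  [0, [-0.07, 0.155, 0], -1.0],
  [0, [-0.08, 0.18, 0], -1.15],
  [0, [-0.095, 0.205, 0], -1.3],
  [0, [-0.105, 0.23, 0], -1.45],
  [0, [-0.115, 0.255, 0], -1.6],
  [0, [-0.125, 0.275, 0], -1.75],
  [0, [-0.14, 0.295, 0], -1.9],
  [0, [-0.145, 0.31, 0], -2.05],
  [0, [-0.155, 0.325, 0], -2.18],
  [0, [-0.157, 0.335, 0], -2.27],
  [0, [-0.157, 0.338, 0], -2.307],
  [0, [-0.157, 0.338, 0], -2.307],
  [0, [-0.157, 0.338, 0], -2.307],
  [0, [-0.157, 0.338, 0], -2.307],
])

```text
t: 7.8
ee_pos: [512.4, 234.9, 251.4]
tcp_rot: [-3.063, -0.7, 0.0]
contact_force: [-0.7, -0.3, -0.6]
grip_width: 14.6
```

```bash
python3 - <<'E'
from h import *
import pickle
a=grab('side');b=grab('top')
pickle.dump((a,b),open('p4.pkl','wb'))
o=status.get_obs();print(o['ee_pos'].round(1),o['tcp_rot'].round(3),o['q'].round(2),o['grip_width'])
cv2.imwrite('pics/s4.png',cv2.resize(a['color'][60:200,130:310],None,fx=4.2,fy=4.2))
cv2.imwrite('pics/t4.png',cv2.resize(b['color'][120:280,80:260],None,fx=3.7,fy=3.7))
E
```

```text
[512.4 235.1 251.4] [-3.063 -0.7   -0.   ] [-1.1   0.47  0.82  1.98 -0.45  0.88 -1.16] 15.337966715885496
```

View pics/s4.png

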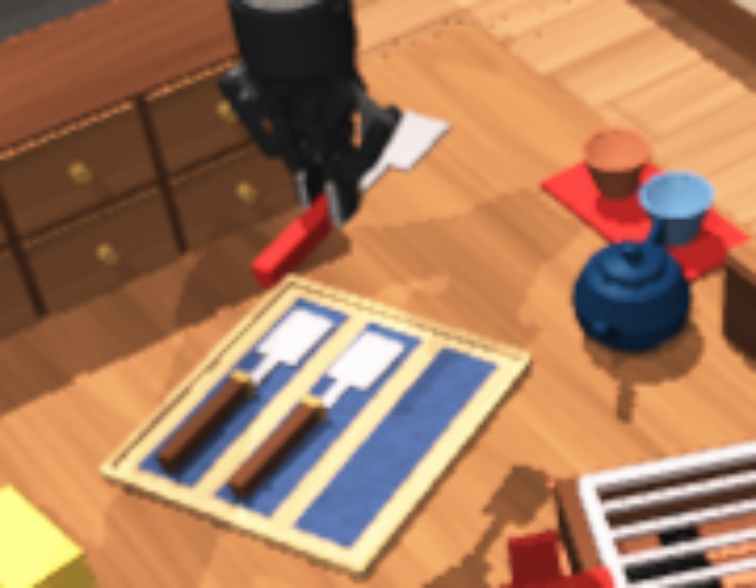

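View pics/t4.png

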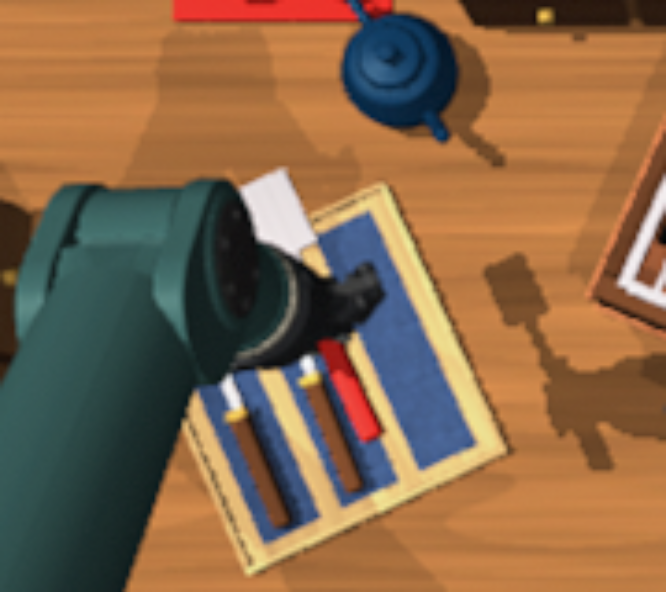

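```bash
python3 - <<'E'
from h import *
import pickle
a,b=pickle.load(open('p4.pkl','rb'))
def T(u,v,z,ox,oy,k,f):return onz(f,u/k+ox-.5+.5/k,v/k+oy-.5+.5/k,z)
tip=T(262,178,253,80,120,3.7,b);butt=T(371,440,267,80,120,3.7,b)
c=np.array([540,248.5]);an=.45;X=np.array([np.cos(an),np.sin(an)]);Y=np.array([-X[1],X[0]])
for p in(tip,butt):print(p.round(1),((p[:2]-c)@X).round(1),((p[:2]-c)@Y).round(1))
tip=T(435,120,253,130,60,4.2,a);butt=T(265,270,260,130,60,4.2,a)
for p in(tip,butt):print('side',p.round(1),((p[:2]-c)@X).round(1),((p[:2]-c)@Y).round(1))
print(np.linalg.norm(tip-butt))
E
```

```text
[628.  288.8 253. ] 96.7 -2.0
[436.6 200.2 267. ] -114.1 1.4
side [628.8 283.3 253. ] 95.1 -7.3
side [441.7 203.1 260. ] -108.2 1.9
203.66285918235022
```

>>> step_arm([
  [0, [0.003, 0.002, -0.03], 0.02],
  [0, [0.003, 0.002, -0.07], 0.02],
  [0, [0.003, 0.002, -0.1], 0.02],
  [0, [0.003, 0.002, -0.12], 0.02],
  [0, [0.003, 0.002, -0.13], 0.02],
  [0, [0.003, 0.002, -0.135], 0.02],
  [0, [0.003, 0.002, -0.135], 0.02],
  [0, [0.003, 0.002, -0.135], 0.02],
])

```text
t: 8.9
ee_pos: [515.9, 237.8, 117.1]
tcp_rot: [-3.055, -0.731, -0.002]
contact_force: [0.7, -0.3, -0.9]
grip_width: 14.9
```

```bash
python3 - <<'E'
from h import *
a=grab('side')
o=status.get_obs();print(o['ee_pos'].round(1),o['contact_force'].round(1),o['grip_width'])
cv2.imwrite('pics/s5.png',cv2.resize(a['color'][90:200,140:280],None,fx=5,fy=5))
E
```

```text
[515.7 237.8 117. ] [-1.2  0.7 -0.8] 14.835745398935881
```

View pics/s5.png

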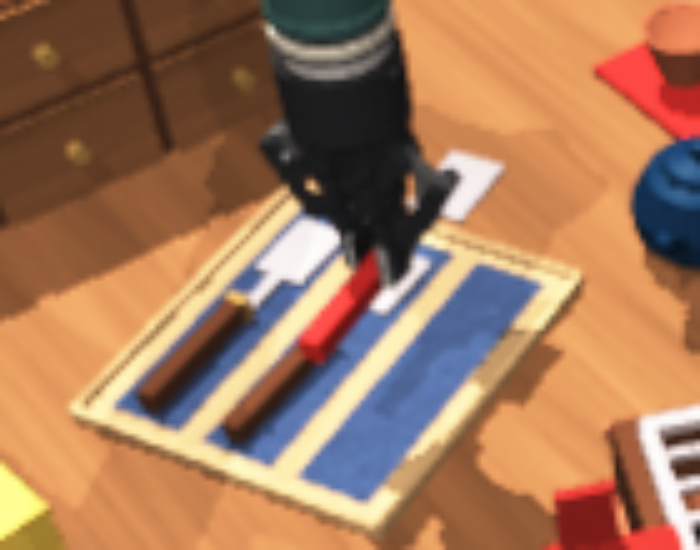

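>>> step_arm([
  [0, [0, -0.001, -0.03], 0],
  [0, [0, -0.001, -0.06], 0],
  [0, [0, -0.001, -0.085], 0],
  [0, [0, -0.001, -0.097], 0],
  [0, [0, -0.001, -0.103], 0],
  [0, [0, -0.001, -0.106], 0],
  [0, [0, -0.001, -0.106], 0],
  [0, [0, -0.001, -0.106], 0],
])

```text
t: 9.95
ee_pos: [515.6, 236.8, 10.8]
tcp_rot: [-3.055, -0.731, -0.002]
contact_force: [0.7, 0.3, -1.6]
grip_width: 15.1
```

```bash
python3 - <<'E'
from h import *
a=grab('side')
o=status.get_obs();print(o['ee_pos'].round(1),o['contact_force'].round(1),o['grip_width'])
cv2.imwrite('pics/s6.png',cv2.resize(a['color'][110:200,150:270],None,fx=5,fy=5))
E
```

```text
[515.6 236.8  10.8] [-0.2 -0.5 -1.2] 14.875530819029748
```

View pics/s6.png

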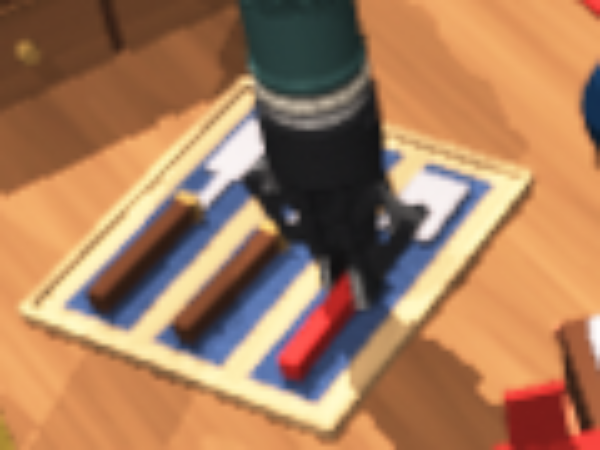

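Well placed; last 3 mm down, then open to about 40 mm and rise.

>>> step_arm([
  [0, [0, 0, -0.002], 0],
  [0, [0, 0, -0.003], 0],
  [0, [0, 0, -0.003], 0],
  [30, [0, 0, -0.002], 0],
  [45, [0, 0, 0], 0],
  [45, [0, 0, 0.0], 0],
  [45, [0, 0, 0.02], 0],
  [45, [0, 0, 0.05], 0],
  [45, [0, 0, 0.1], 0],
  [45, [0, 0, 0.16], 0],
  [45, [0, 0, 0.22], 0],
  [45, [0, 0, 0.24], 0],
])

```text
t: 11.5
ee_pos: [517.2, 236.7, 254.2]
tcp_rot: [-3.054, -0.73, -0.01]
contact_force: [0.1, 0.1, -0.4]
grip_width: 38.4
```

```bash
python3 - <<'E'
from h import *
a=grab('side');import pickle;pickle.dump(a,open('p7.pkl','wb'))
o=status.get_obs();print(o['ee_pos'].round(1),o['contact_force'].round(1),o['grip_width'],o['q'].round(2))
cv2.imwrite('pics/s7.png',cv2.resize(a['color'][110:200,150:270],None,fx=5,fy=5))
E
```

```text
[517.8 237.  255.1] [-0.4 -0.3  0.2] 38.71709616448777 [-1.1   0.47  0.83  1.97 -0.45  0.88 -1.13]
```

View pics/s7.png

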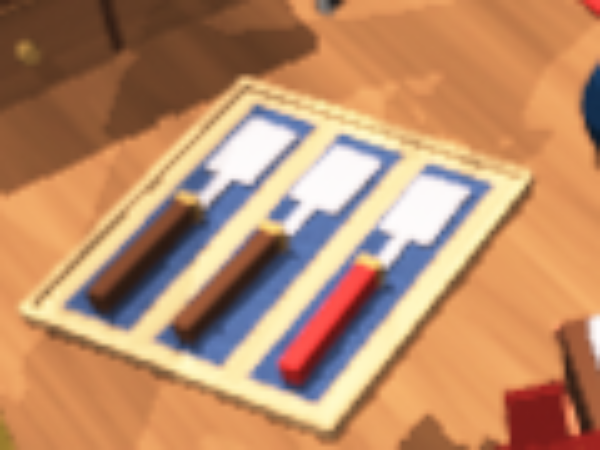

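```bash
python3 - <<'E'
from h import *
import pickle
a=pickle.load(open('p7.pkl','rb'))
def T(u,v,z,ox,oy,k,f):return onz(f,u/k+ox-.5+.5/k,v/k+oy-.5+.5/k,z)
c=np.array([540,248.5]);an=.45;X=np.array([np.cos(an),np.sin(an)]);Y=np.array([-X[1],X[0]])
for p in(T(447,176,9,150,110,5,a),T(293,372,14,150,110,5,a)):print(p.round(1),((p[:2]-c)@X).round(1),((p[:2]-c)@Y).round(1))
E
```

```text
[632.1 299.3   9. ] 105.0 5.6
[444.3 200.2  14. ] -107.2 -1.9
```

>>> step_arm([
  [45, [0, -0.02, 0], -0.07],
  [60, [0, -0.045, 0], -0.15],
  [80, [-0.005, -0.075, 0], -0.25],
  [100, [-0.01, -0.105, 0], -0.35],
  [100, [-0.015, -0.135, 0], -0.45],
  [100, [-0.02, -0.165, 0], -0.55],
  [100, [-0.025, -0.195, 0], -0.65],
  [100, [-0.03, -0.225, 0], -0.75],
  [100, [-0.032, -0.25, 0], -0.83],
  [100, [-0.032, -0.268, 0], -0.877],
  [100, [-0.032, -0.274, 0], -0.877],
  [100, [-0.032, -0.274, 0], -0.877],
  [100, [-0.032, -0.274, 0], -0.877],
  [100, [-0.032, -0.274, 0], -0.877],
])

```text
t: 13.3
ee_pos: [483.4, -36.5, 250.2]
tcp_rot: [-3.077, 0.632, 0.001]
contact_force: [-0.6, -0.7, -0.4]
grip_width: 85.4
```

```bash
python3 - <<'E'
from h import *
a=grab('side')
o=status.get_obs();print(o['ee_pos'].round(1),o['tcp_rot'].round(3),o['grip_width'],o['q'].round(2))
r=cv2.Rodrigues(o['tcp_rot'])[0];print(r.round(3),np.arctan2(r[1,1],r[0,1]))
cv2.imwrite('pics/s8.png',cv2.resize(a['color'][80:240,180:350],None,fx=3.7,fy=3.7))
E
```

```text
[483.3 -36.7 250.2] [-3.077  0.633  0.   ] 85.14920798214283 [-0.82  0.45  1.1   2.15 -0.55  0.85 -1.36]
[[ 0.919 -0.395 -0.   ]
 [-0.395 -0.919  0.   ]
 [-0.    -0.    -1.   ]] -1.9765481407009422
```

View pics/s8.png

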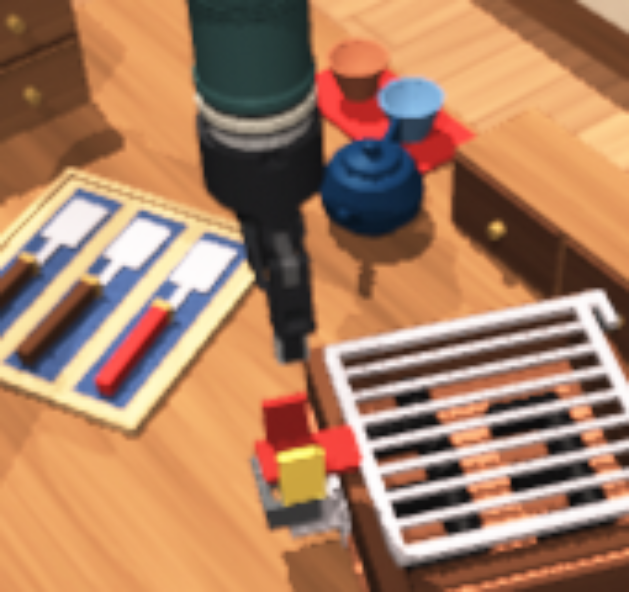

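>>> step_arm([
  [100, [0.001, 0, -0.03], 0],
  [100, [0.001, 0, -0.06], 0],
  [100, [0.001, 0, -0.08], 0],
  [100, [0.001, 0, -0.09], 0],
  [100, [0.001, 0, -0.09], 0],
])

```text
t: 13.98
ee_pos: [484.1, -37.3, 160.1]
tcp_rot: [3.077, -0.635, -0.001]
contact_force: [1.9, -0.4, 0.6]
grip_width: 85.4
```

```bash
python3 - <<'E'
from h import *
a=grab('side');b=grab('top')
o=status.get_obs();print(o['ee_pos'].round(1),o['contact_force'].round(1))
cv2.imwrite('pics/s9.png',cv2.resize(a['color'][140:240,210:310],None,fx=5.5,fy=5.5))
cv2.imwrite('pics/t9.png',cv2.resize(b['color'][150:290,210:350],None,fx=4,fy=4))
E
```

```text
[484.8 -37.5 160.9] [0.2 0.6 0.3]
```

View pics/s9.png

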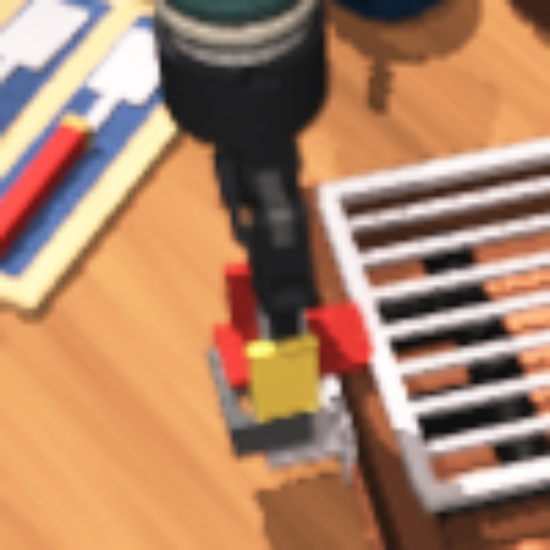

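View pics/t9.png

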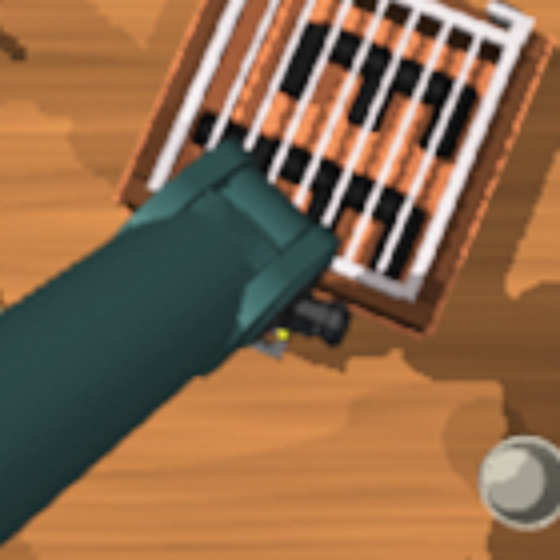

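```bash
python3 - <<'E'
from h import *
import pickle
s=pickle.load(open('side0.pkl','rb'))
y=np.array([.395,.919]);c=np.array([484.8,-37.5])
for z in (153,160,166,173):
  for d in(-42.5,-50,42.5):
    p=proj(s,[[*(c+d*y),z]])[0];print(z,d,((p-[210,140])*5.5).round(0))
E
```

```text
153 -42.5 [285. 354.]
153 -50 [289. 366.]
153 42.5 [248. 229.]
160 -42.5 [285. 345.]
160 -50 [288. 357.]
160 42.5 [247. 220.]
166 -42.5 [284. 337.]
166 -50 [287. 349.]
166 42.5 [246. 212.]
173 -42.5 [283. 328.]
173 -50 [287. 339.]
173 42.5 [245. 202.]
```

>>> step_arm([
  [100, [0, 0, -0.01], 0],
  [100, [0, 0, -0.02], 0],
  [100, [0, 0, -0.03], 0],
  [100, [0, 0, -0.038], 0],
  [100, [0, 0, -0.038], 0],
  [100, [0, 0, -0.038], 0],
])

```text
t: 14.82
ee_pos: [484.4, -37.6, 122.3]
tcp_rot: [3.077, -0.636, 0.0]
contact_force: [-0.8, 0.5, 0.6]
grip_width: 85.7
```

```bash
python3 - <<'E'
from h import *
a=grab('side')
o=status.get_obs();print(o['ee_pos'].round(1),o['contact_force'].round(1))
cv2.imwrite('pics/s10.png',cv2.resize(a['color'][140:240,210:310],None,fx=5.5,fy=5.5))
E
```

```text
[484.4 -37.5 122.5] [-0.9 -0.9 -0.3]
```

View pics/s10.png

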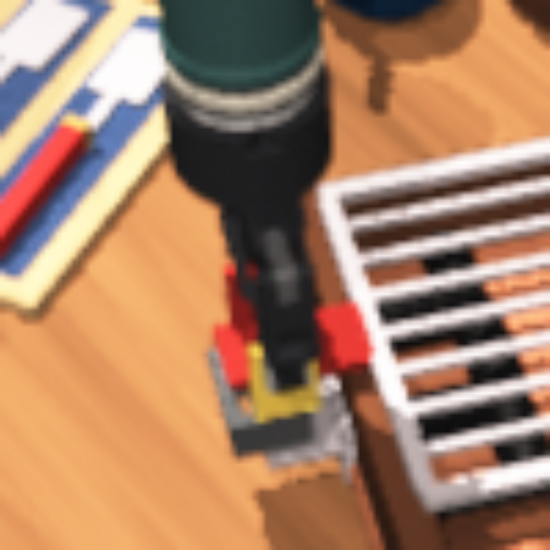

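>>> step_arm([
  [80, [0, 0, 0], 0],
  [65, [0, 0, 0], 0],
  [40, [0, 0, 0], 0],
  [40, [0, 0, 0], 0],
  [40, [0, 0, 0], 0],
  [40, [0, 0, 0], 0],
  [40, [0, 0, 0], 0],
], squeeze=45)

```text
t: 15.75
ee_pos: [485.6, -36.7, 123.9]
tcp_rot: [-3.073, 0.635, -0.003]
contact_force: [-1.7, 3.4, 14.4]
grip_width: 47.2
```

```bash
python3 - <<'E'
from h import *
a=grab('side')
o=status.get_obs();print(o['ee_pos'].round(1),o['contact_force'].round(1),o['torque'].round(2),o['grip_width'])
cv2.imwrite('pics/s11.png',cv2.resize(a['color'][140:240,210:310],None,fx=5.5,fy=5.5))
E
```

```text
[485.6 -36.7 123.9] [-0.9  1.8 14.1] [0.57 0.31 0.04] 47.6619382577143
```

View pics/s11.png

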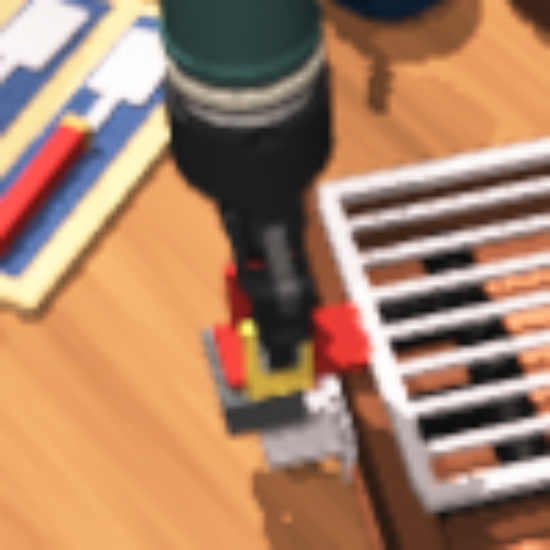

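>>> step_arm([
  [40, [0.001, 0, 0.007], 0],
  [40, [0.002, -0.001, 0.014], 0],
  [40, [0.003, -0.001, 0.021], 0],
  [40, [0.005, -0.002, 0.028], 0],
  [40, [0.008, -0.004, 0.042], 0],
  [40, [0.012, -0.005, 0.056], 0],
  [40, [0.017, -0.007, 0.07], 0],
  [40, [0.022, -0.0095, 0.083], 0],
  [40, [0.027, -0.012, 0.095], 0],
  [40, [0.032, -0.014, 0.105], 0],
  [40, [0.0365, -0.016, 0.113], 0],
  [40, [0.0365, -0.016, 0.113], 0],
  [40, [0.0365, -0.016, 0.113], 0],
  [40, [0.0365, -0.016, 0.113], 0],
])

```text
t: 17.55
ee_pos: [519.9, -51.6, 234.5]
tcp_rot: [-3.075, 0.634, 0.004]
contact_force: [3.4, 4.1, -7.2]
grip_width: 47.1
```

```bash
python3 - <<'E'
from h import *
a=grab('side');b=grab('top','t12.png')
o=status.get_obs();print(o['ee_pos'].round(1),o['contact_force'].round(1),o['torque'].round(2),o['grip_width'])
cv2.imwrite('pics/s12.png',cv2.resize(a['color'][100:250,140:390],None,fx=3.2,fy=3.2))
E
```

```text
[519.9 -51.5 234.6] [ 3.   3.5 -6.9] [ 0.8  -0.48 -0.01] 47.264611064891795
```

View pics/s12.png

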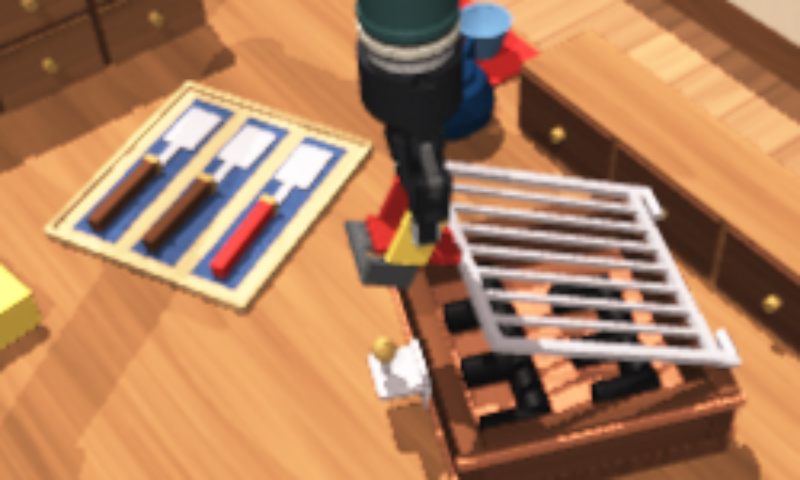

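View pics/t12.png

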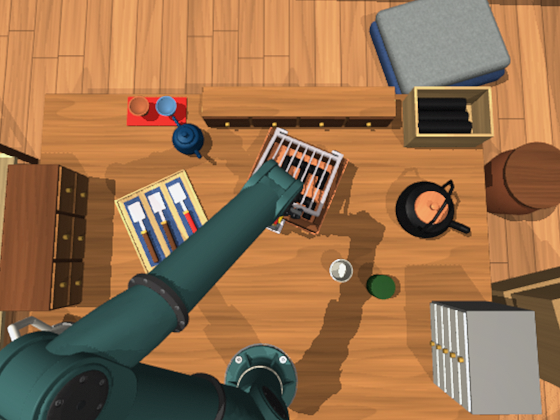

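```bash
python3 - <<'E'
from h import *
a=grab('side')
c,d=ray(a,497/3.2+140,350/3.2+100)
X=np.array([.918,-.397,0]);Y=np.array([.397,.918,0]);o=np.array([629.2,-104.1,0])
k=(-110-(c-o)@Y)/(d@Y);p=c+k*d;x,z=(p-o)@X,p[2];print(x,z,np.arctan2(z-105,125-x))
ob=status.get_obs();print(ob['ee_pos'].round(2),ob['dq'].round(4),ob['grip_width'])
E
```

```text
-87.73450696480799 194.17427744133443 0.39693165252026685
[519.93 -51.58 234.54] [-0.0007  0.0021  0.002  -0.0007  0.0001  0.0023  0.0009] 47.26608136676365
```

>>> step_arm([
  [40, [0, 0, 0], 0],
  [40, [0, 0, 0], 0],
  [40, [0, 0, 0], 0],
  [40, [0, 0, 0], 0],
  [40, [0, 0, 0], 0],
  [40, [0, 0, 0], 0],
  [40, [0, 0, 0], 0],
  [40, [0, 0, 0], 0],
])

```text
t: 18.7
ee_pos: [519.9, -51.6, 234.6]
tcp_rot: [-3.075, 0.634, 0.004]
contact_force: [4.3, 3.8, -6.9]
grip_width: 47.2
```

Angle ≈ 0.40 rad, steady over 1 s, and the spatula is in its lane, so I'm handing in.

```bash
python3 -c "
from h import *
print(order.hand_in())"
```

```text
the job is handed in; nothing more can be done
None
```

The red-handled spatula is in the empty lane, and the job was handed in with the gripper holding the grate up, at about 19 s of the 61 s allowed. No verdict was reported.

- **Spatula:** It lies flat and released in the lane, blade the same way as the other two. In the camera image its tip is at lane x ≈ +105 mm, y ≈ +6 mm, and its handle end at y ≈ −2 mm (limit 25 mm).
- **Latch:** I squeezed the yellow latch and red thumb plate together until the jaw opening read about 47.4 mm. Full pull should be 48 mm, so I took it as fully pulled. I saw no sign of the grate lifting before the pull was complete, but I did not measure its angle then.
- **Grate:** Its front corner in the side view gives an angle of about 0.40 rad, so the coupler is about 11 cm up. Over the last second the arm pose and grip stayed steady, with about 7 N of downward load on the tool.
- **Other objects:** They look unmoved in the last pictures; I did not measure them.

While lowering the spatula I misjudged the height and stopped about 110 mm too high, so I finished the descent in a second move. Nothing was touched.

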